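Ready the toy mallet over the peg that still stands

TASK

Draw the toy mallet (not the ball-headed beater) out of its leaning holder and find which of the three pegs in the pounding bench has not been knocked in. Turn the mallet level, its head upright so that a flat striking face looks straight down, centre it over that standing peg with about 5 cm of air between face and peg, and finish while holding it still up there. Do not bump the pegs or the pounding bench with the mallet, leave the beater in its holder, and leave the other toys where they are.

Things in the scene. Friction and masses are not known exactly. Their poses are not given: they have to be found in the camera images.
- mallet: wooden toy mallet, about 90 g. Square handle 16 x 16 mm, bare for 157 mm from the butt; barrel head 36 mm across, 70 mm long, across the handle 175 mm from the butt. Origin: centre of the butt end. Own x: along the handle to the head; own z: the head's axis (faces alike). At the start the first 65 mm of handle is in a caddy tube, butt on its floor, x pointing about 47 deg above level
- mallet_head (a point): centre of the mallet's head, on the handle's axis, 175 mm from the butt, 35 mm from each striking face; axes as mallet
- beater: wooden xylophone beater in the other caddy tube, with the same square handle (16 mm) and a ball head 34 mm across, 180 mm from the butt; origin and x as for the mallet. To be left alone
- caddy: fixed wooden holder, base 130 x 210 x 12 mm, with two square tubes 140 mm apart (own y = -70, +70 mm), 31 mm outside, 19 mm inside, 65 mm deep, leaning 40 deg from upright towards own +x, mouths about 80 mm above the table. Tube feet lie 120 mm to -x of the origin, so the tools' heads hang above it. Which tool is in which tube varies. Origin on the table
- pounding_bench: wooden pounding bench toy fixed to the table, 120 x 230 mm, board's top 75 mm above the table, end boards 85 mm tall; three round pegs in a row along its own y at -58, 0 and +58 mm. Origin on the table under its centre; it and the caddy may change sides (left or right)
- standing_peg_top (a point): centre of the top of the one peg not yet knocked in: a wooden peg 22 mm across, standing 37 mm above the board, its top 112 mm above the table; it may be any of the three
- standing_peg: that peg; origin at the centre of its lower end, 66 mm below its top; fixed
- low_peg_a: peg already knocked in, 22 mm across, its top 6 mm above the board; origin at its lower end, 66 mm below its top; fixed
- low_peg_b: another peg already knocked in, same as low_peg_a
- acrylic_tower: clear acrylic toy tower of three blocks in one piece, 60 mm square at the foot, 150 mm tall; origin under its centre; bystander
- doll_helmet: small red plastic doll's helmet, 90 mm across, 59 mm tall; origin under its centre; bystander
- toy_excavator: orange toy excavator with a raised boom, about 160 x 80 x 106 mm; origin under its chassis; bystander

How it is judged:
By the outcome, as a careful person would: the job done as asked, in the order asked, and still so for the second after the job is handed in, while the arm keeps its last pose, push and grip.
It also fails if it takes over 38 s, if anything falls off the work surface, if the arm or the gripper's body presses on something with over 40 N, if the wrist force passes 120 N, or if a joint passes its speed limit or range.

ROBOT

A 6-joint arm with a two-finger parallel gripper is mounted at the origin on the work surface. World frame = base frame: x ahead of the robot, y to its left, z up, the work surface at z = 0. Lengths are in m, angles in rad, forces in N, time in s.
With the tool pointing down it reaches from about 0.35 to 0.975 m from the base axis. Payload 4.9 kg.
Tool frame: the origin (TCP) lies midway between the tips of the shut fingers; the grasp point (between the pads) lies 19 mm behind it; z points along the fingers, y is the line along which they close (so a half turn about z gives the same grasp; the last joint's range is limited). The gripper opens to 85 mm and grips with 20 to 120 N. Pads are 22 mm wide; open, the fingers measure 114 mm over their backs; the gripper's body (76 mm by 85 mm) begins 54 mm behind the grasp point. The pads swing forward as they close: fully open they stand 13 mm farther back than shut.
Start: joints at [-1.267, 0.053, 1.613, -0, 1.476, -0.119], TCP at [0.256, -0.57, 0.206] pointing down, gripper open.
Joint ranges: [-3.01, 3.01], [-1.01, 2.22], [0.06, 2.58], [-1.02, 4.17], [0.09, 2.62], [-3.14, 3.14]. Speed limits (rad/s): [2.57, 2.57, 3.14, 3.14, 3.14, 3.14].

INTERFACE

Orientations are given as a unit quaternion [w, x, y, z].
In Python, from plant import state, grab_frame, camera_info, job_done, spot_in, masks_of, pinpoint gives the robot as it stands.
- The arm moves only by the shell command python3 -m handwheel 'ROWS' [OPENING]. ROWS is JSON, a list that holds one entry, the list of rows, each a list of 6 numbers: the shift along the world's x, y, z in m, then the turn, a rotation vector about the world's x, y, z in degrees. In form: [[[tx, ty, tz, ax, ay, az], ...]]. A call has 1 to 20 rows; each row shifts and turns the commanded pose from where the row before left it; what a row does not reach is not made up. A row lasts 1/12 s, in which the tool goes at most 41.7 mm and 7.16 degrees, less where a joint would pass 70% of its speed; a pose out of reach is approached as far as the arm can. A call is refused whole if a number of a shift passes 0.0417 or a number of a turn 7.16, either way. A call with a gripper value outside its range is refused whole. OPENING is the opening, from 0 (shut) to 1 (fully open), set as the call begins (- or left out, the last holds). The fingers move at their own pace and stop on an object; the grip force is fixed at half the most. Time passes only in rows, so rows that do not move let the fingers close. It gives the time, the measured TCP pose, the force, the opening and the grip force at its end, in the units of the state.
- state(): the state, without advancing time (a new reading comes with each control period).
- grab_frame(name): name is "scene" or "top"; returns (picture, depth): 384x512x3 uint8, blue, green, red; 384x512 float32, m along the optical axis (not along the pixel's ray), 0 where there is no reading.
- camera_info(name): a dict with "fx", "fy", "cx", "cy" (pixels), "T" (4x4, takes a point from camera to world coordinates). Camera axes: x right, y up, looking along -z (the intrinsics and any distortion apply to the point x, -y, -z); pixel columns grow to the right and rows downward; lengths in m; the calibration is good to about 2 mm. A picture is of the moment at which its call begins. camera_info takes no time and is no camera call.
- job_done(): hands the job in; it is judged then, once.
Trained networks look in the newest picture that a camera, given by its name, has taken for a name from the list of things; names that differ only in an ending like _2 or _b are one class to them, and where a whole thing is asked for, a point or a joint stands for the part that bears it (a point fixed in the world has none). Each returns a list of dicts, best first, with "conf" (0 to 1); they miss things now and then, are a little off and sometimes report something else, mostly with a low value. They report only what shows in the picture. A call takes as long as a camera call.
- spot_in(camera, thing): "box" ([left, top, width, height] in pixels, round what is visible of it).
- masks_of(camera, thing): "region" (384x512 bool, what is visible of it) and "box" ([left, top, width, height] in pixels, round what is visible of it).
- pinpoint(camera, thing): "position" ([column, row] in pixels: a listed point, or the origin of a listed thing).
The state is a dict: "time": time; "joint_pos": joint angles; "joint_vel": joint speeds; "joint_efforts": joint torques, N m; "tool_pos": TCP position; "tool_rot": TCP orientation; "contact_force": force on the tool from outside, world axes, zero at the start; "ft_torque": the same for the moment, N m; "gripper_width": opening from 0.0 (shut) to 1.0 (fully open); "grasp_force": force on a finger pad.
Only numpy, scipy, OpenCV 4.12 (cv2) and the standard library are available. Lean on these libraries where they do the work, as an engineer would, in place of code of your own. Each camera call takes 0.05 s, during which the arm holds its last target. There are 200 camera calls.

## Working session

There is one attempt and no reset: what is moved stays moved. The work goes in short steps, Python scripts to look and compute and a shell command to move; the robot and the scene stay as the last step left them, time stands still between calls to the robot, and variables do not carry over. Pictures are saved under pics/ and viewed, at most 10 in all, crops included, and the job is handed in when it is done.

```bash
mkdir -p pics; ls; cat > h.py <<'E'
import numpy as np, cv2
from plant import *
def world(cam,depth,mask=None,px=None):
    c=camera_info(cam);T=np.array(c["T"])
    if px is None:
        v,u=np.nonzero((depth>0)&(mask if mask is not None else True))
    else: u,v=np.array(px).T.astype(int)
    d=depth[v,u]
    p=np.stack([(u-c["cx"])/c["fx"]*d,-(v-c["cy"])/c["fy"]*d,-d],1)
    return p@T[:3,:3].T+T[:3,3]
E
python3 - <<'E'
from h import *
ims=[]
for c in("scene","top"):
    im,d=grab_frame(c);cv2.imwrite(f"pics/{c}0.png",im);np.save(f"{c}0.npy",d)
    print(c,camera_info(c))
    for t in("mallet","beater","caddy","pounding_bench","standing_peg","low_peg_a"):
        for r in masks_of(c,t)[:2]:
            p=world(c,d,r["region"])
            if len(p):print(t,round(r["conf"],2),r["box"],np.median(p,0).round(3),np.percentile(p,2,axis=0).round(3),np.percentile(p,98,axis=0).round(3))
    for t in("mallet","mallet_head","standing_peg_top","caddy","pounding_bench"):
        print(t,[(round(r["conf"],2),r["position"],world(c,d,px=[r["position"]]).round(3).tolist()) for r in pinpoint(c,t)[:2]])
print(state())
E
```

```text
pics
scene {'fx': 393.44538649995843, 'fy': 393.44538649995843, 'cx': 252.1246317808865, 'cy': 194.64538712234648, 'T': array([[ 0.88007005, -0.41070979,  0.23831528,  0.80414126],
       [ 0.474746  ,  0.75085837, -0.45916003, -0.41841654],
       [ 0.0096405 ,  0.51723222,  0.8557908 ,  0.89796426],
       [ 0.        ,  0.        ,  0.        ,  1.        ]])}
beater 0.68 [240.1, 140.6, 34.5, 18.6] [0.551 0.105 0.15 ] [0.491 0.091 0.083] [0.585 0.117 0.181]
caddy 0.76 [208.8, 111.3, 78.5, 74.3] [0.482 0.175 0.013] [0.41  0.085 0.007] [0.541 0.281 0.086]
pounding_bench 0.67 [143.1, 205.4, 96.7, 115.6] [ 0.542 -0.198  0.075] [ 0.475 -0.298  0.001] [ 0.601 -0.07   0.086]
standing_peg 0.73 [253.9, 270.8, 75.6, 47.4] [ 0.745 -0.155  0.047] [ 0.694 -0.188  0.015] [ 0.843 -0.117  0.1  ]
standing_peg 0.51 [198.0, 223.3, 12.5, 11.7] [ 0.53  -0.127  0.11 ] [ 0.519 -0.134  0.081] [ 0.538 -0.115  0.113]
low_peg_a 0.61 [175.2, 271.6, 10.5, 12.6] [ 0.542 -0.239  0.08 ] [ 0.531 -0.249  0.073] [ 0.552 -0.229  0.084]
mallet [(0.78, [254.3, 123.4], [[0.465, 0.238, 0.062]])]
mallet_head [(0.9, [297.
[... 1850 characters left out ...]
700187e+00,  5.26743217e-02,  1.61287613e+00, -2.99910829e-05,
        1.47604537e+00, -1.19023593e-01]), 'joint_vel': array([ 6.91048188e-04,  6.53498237e-04,  5.26348107e-04, -2.92918084e-05,
        6.04675757e-04,  7.00474210e-04]), 'joint_efforts': array([ 6.33858672e-04, -3.93681550e+01, -3.70460308e+01, -4.85209227e-06,
        5.36334901e-04, -1.18947774e-06]), 'tool_pos': array([ 0.2564294 , -0.56994853,  0.20643378]), 'tool_rot': array([-2.00263645e-07,  9.77735921e-01,  2.09839150e-01, -1.50107650e-05]), 'contact_force': array([ 0.78903292,  0.80556664, -0.88637642]), 'ft_torque': array([0.05453508, 0.002092  , 0.02749269]), 'grasp_force': 0.0, 'gripper_width': 1.0011680134182035}
```

View pics/scene0.png

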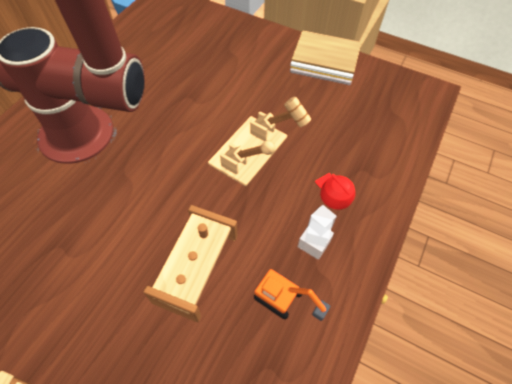

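View pics/top0.png

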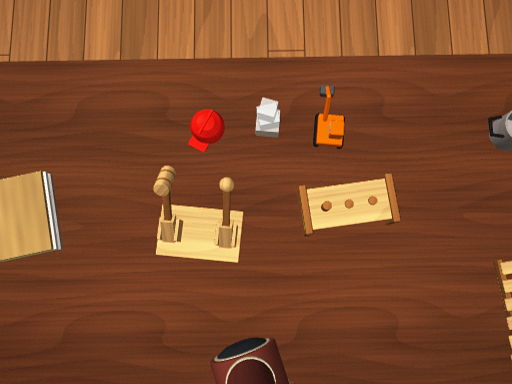

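The top view shows the mallet in the left tube, with its head at (164,181). The beater is in the tube at (228,185). The standing peg is the bench's left one, at (327,206), and the other two are low. Next I'll get a precise pose.

```bash
cat >> h.py <<'E'
def ray(cam,px):
    c=camera_info(cam);T=np.array(c["T"])
    r=T[:3,:3]@np.array([(px[0]-c["cx"])/c["fx"],-(px[1]-c["cy"])/c["fy"],-1]);return T[:3,3],r/np.linalg.norm(r)
def tri(p1,p2):
    A=np.zeros((3,3));b=np.zeros(3)
    for c,p in(("scene",p1),("top",p2)):
        o,r=ray(c,p);M=np.eye(3)-np.outer(r,r);A+=M;b+=M@o
    return np.linalg.solve(A,b)
E
python3 - <<'E'
from h import *
P=[]
for c in("scene","top"):
    im,d=grab_frame(c)
    for t in("mallet","beater"):
        for r in masks_of(c,t)[:1]:
            p=world(c,d,r["region"]);p=p[p[:,2]>.03]
            h=p[(p[:,2]>.09)&(p[:,2]<.14)]
            print(c,t,r["conf"],len(h))
            for lo in np.arange(.08,.21,.01):
                q=p[(p[:,2]>=lo)&(p[:,2]<lo+.01)]
                if len(q)>2: print("  z%.2f"%lo,len(q),q.mean(0).round(4),np.ptp(q,axis=0).round(3))
    for t in("mallet","mallet_head","beater","standing_peg_top","standing_peg"): P.append((c,t,[(r["conf"],r["position"]) for r in pinpoint(c,t)[:2]]))
    w=world(c,d);s=w[(abs(w[:,2]-.012)<.005)&(w[:,0]>.38)&(w[:,0]<.6)&(w[:,1]>.06)&(w[:,1]<.32)]
    print("caddy",cv2.minAreaRect((s[:,:2]*1000).astype(np.float32)))
    s=w[(abs(w[:,2]-.075)<.015)&(w[:,0]>.4)&(w[:,0]<.65)&(w[:,1]>-.33)&(w[:,1]<-.04)]
    print("bench",cv2.minAreaRect((s[:,:2]*1000).astype(np.float32)))
    s=w[(w[:,2]>.105)&(w[:,0]>.45)&(w[:,0]<.6)&(w[:,1]>-.3)&(w[:,1]<-.06)];print("peg",len(s),s.mean(0).round(4),s.min(0),s.max(0))
for x in P:print(x)
for i in range(5):
    if P[i][2] and P[i+5][2]: print(P[i][1],tri(P[i][2][0][1],P[i+5][2][0][1]).round(4))
E
```

```text
scene beater 0.73 125
  z0.08 22 [0.493  0.1115 0.0849] [0.022 0.015 0.01 ]
  z0.09 25 [0.5043 0.1093 0.095 ] [0.028 0.016 0.01 ]
  z0.10 24 [0.5112 0.1091 0.1059] [0.026 0.018 0.009]
  z0.11 24 [0.5209 0.107  0.1156] [0.022 0.017 0.009]
  z0.12 27 [0.5306 0.1067 0.1251] [0.026 0.02  0.01 ]
  z0.13 25 [0.5392 0.1058 0.1352] [0.028 0.016 0.009]
  z0.14 27 [0.5465 0.1054 0.1439] [0.022 0.015 0.009]
  z0.15 15 [0.5589 0.1028 0.1543] [0.039 0.02  0.01 ]
  z0.16 42 [0.5738 0.0949 0.1655] [0.031 0.019 0.01 ]
  z0.17 101 [0.5728 0.1027 0.1756] [0.03  0.026 0.01 ]
  z0.18 11 [0.5722 0.1065 0.1811] [0.014 0.01  0.001]
caddy ((474.544677734375, 188.62672424316406), (212.6461944580078, 131.72232055664062), 83.30757141113281)
bench ((534.8602905273438, -180.7734375), (119.51933288574219, 230.8301544189453), 7.0073981285095215)
peg 75 [ 0.5281 -0.124   0.111 ] [ 0.5171916  -0.13405128  0.10503021] [ 0.53770878 -0.11258769  0.11424176]
top mallet 0.75 166
  z0.08 35 [0.5042 0.2518 0.0859] [0.021 0.019 0.009]
  z0.09 33 [0.5124 0.2517 0.0955] [0.021 0.017 0.009]
  z0.10 30 [0.5209 0.2507 0.1053] [0
[... 1239 characters left out ...]
365234375, -181.63174438476562), (120.06597900390625, 230.91690063476562), 6.793285369873047)
peg 68 [ 0.5237 -0.1235  0.111 ] [ 0.51323925 -0.13370957  0.10542335] [ 0.53403753 -0.11296437  0.11746114]
('scene', 'mallet', [(0.56, [256.5, 125.0])])
('scene', 'mallet_head', [(0.96, [297.2, 110.4])])
('scene', 'beater', [(0.6, [228.9, 156.6])])
('scene', 'standing_peg_top', [(0.69, [199.2, 226.7])])
('scene', 'standing_peg', [(0.48, [205.2, 240.0])])
('top', 'mallet', [])
('top', 'mallet_head', [(0.73, [165.1, 177.4])])
('top', 'beater', [])
('top', 'standing_peg_top', [])
('top', 'standing_peg', [(0.5, [324.9, 207.1])])
mallet_head [0.5845 0.2418 0.1706]
standing_peg [ 0.5284 -0.1265  0.048 ]
```

```bash
cat >> h.py <<'E'
from scipy.spatial.transform import Rotation as R
def tgt(yaw,pit):  # mallet handle yaw, pitch above level (deg) -> tool rotation
    y,p=np.radians([yaw,pit]);z=np.array([np.sin(p)*np.cos(y),np.sin(p)*np.sin(y),-np.cos(p)]);t=np.array([np.sin(y),-np.cos(y),0])
    return R.from_matrix(np.stack([np.cross(t,z),t,z],1))
def delta(pos,Rt):
    s=state();q=s["tool_rot"];Rc=R.from_quat([q[1],q[2],q[3],q[0]])
    print("t",s["time"],"d",(np.array(pos)-s["tool_pos"]).round(4),"rv",np.degrees((Rt*Rc.inv()).as_rotvec()).round(2),"j",s["joint_pos"].round(2))
E
python3 -c "
from h import *
delta([.470,.255,.182],tgt(-5.5,47))"
python3 -m handwheel '[[[0.0,0.02,0.035,0,0,0],[0.01,0.035,0.02,0,0,0],[0.018,0.037,0.01,0,0,0],[0.018,0.037,0.01,0,0,0],[0.018,0.037,0.01,0,0,0],[0.018,0.037,0.01,0,0,0],[0.018,0.037,0.01,0,0,0],[0.018,0.037,0.01,0,0,0],[0.015,0.038,0,0,0,0],[0.015,0.038,0,0,0,0],[0,0.04,0,0,0,0],[0,0.04,0,0,0,0],[0,0.04,0,0,0,0],[0,0.04,0,0,0,0],[0,0.04,0,0,0,0]]]' 1
python3 -c "
from h import *
delta([.470,.255,.182],tgt(-5.5,47))"
```

```text
t 2.0 d [ 0.2135  0.8249 -0.0244] rv [  7.73 -46.87 -28.03] j [-1.27  0.05  1.61  0.    1.48 -0.12]
time: 3.25
tool_pos: [0.4023, -0.0187, 0.3207]
tool_rot: [0.0, 0.978, 0.21, 0.001]
contact_force: [1.0, -0.1, -0.7]
gripper_width: 1.003
grasp_force: 0.0
t 3.25 d [ 0.0677  0.2737 -0.1387] rv [  7.75 -46.81 -27.98] j [-0.23 -0.55  1.92  0.    1.76  0.92]
```

```bash
python3 -m handwheel '[[[0,0.034,0,0.97,-5.85,-3.5],[0,0.034,0,0.97,-5.85,-3.5],[0,0.034,0,0.97,-5.85,-3.5],[0,0.034,0,0.97,-5.85,-3.5],[0,0.034,0,0.97,-5.85,-3.5],[0,0.034,0,0.97,-5.85,-3.5],[0,0.034,0,0.97,-5.85,-3.5],[0,0.034,0,0.97,-5.85,-3.5],[0.01,0,-0.03,0,0,0],[0.02,0,-0.035,0,0,0],[0.02,0,-0.035,0,0,0],[0.018,0,-0.035,0,0,0],[0,0,0,0,0,0],[0,0,0,0,0,0]]]' 1
python3 - <<'E'
from h import *
delta([.470,.255,.182],tgt(-5.5,47));delta([.557,.2465,.1],tgt(-5.5,47))
im,d=grab_frame("scene");a=cv2.resize(im[60:210,180:380],(800,600));cv2.imwrite("pics/a.png",a)
im,d=grab_frame("top");a=cv2.resize(im[130:280,100:300],(800,600));cv2.imwrite("pics/b.png",a)
E
```

```text
time: 4.42
tool_pos: [0.4709, 0.2151, 0.1797]
tool_rot: [0.025, 0.938, -0.016, 0.346]
contact_force: [-0.3, 0.3, 0.9]
gripper_width: 1.001
grasp_force: 0.0
t 4.4167 d [-0.0009  0.0399  0.0023] rv [ 1.59 -6.54 -2.65] j [ 0.5  -0.59  2.31 -0.49  0.87  2.31]
t 4.4167 d [ 0.0861  0.0314 -0.0797] rv [ 1.59 -6.54 -2.65] j [ 0.5  -0.59  2.31 -0.49  0.87  2.31]
```

View pics/a.png

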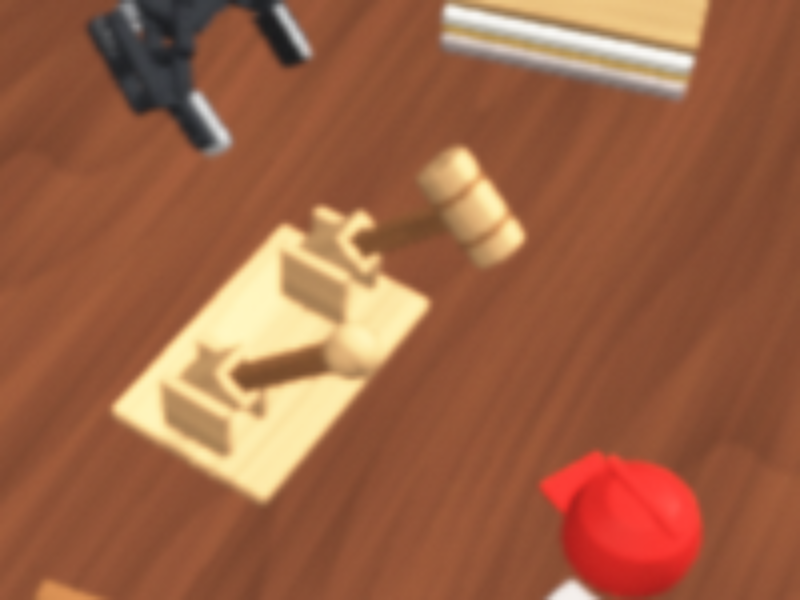

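View pics/b.png

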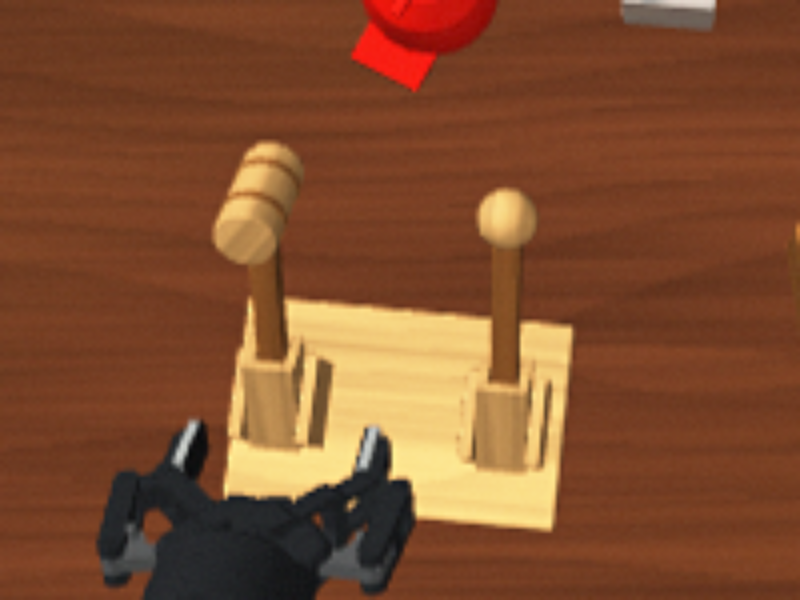

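The gripper is behind the mallet tube. The handle runs from crop (270,350) to the head at (258,200) in the top view, and the head lies in the vertical plane. I'll trim the pose, then approach.

```bash
python3 -m handwheel '[[[0,0.01,0,0.4,-1.64,-0.66],[0,0.01,0,0.4,-1.64,-0.66],[0,0.01,0,0.4,-1.64,-0.66],[0,0.01,0.002,0.4,-1.64,-0.66],[0,0,0,0,0,0],[0,0,0,0,0,0]]]' 1
python3 - <<'E'
from h import *
delta([.470,.255,.182],tgt(-5.5,47));delta([.557,.2465,.1],tgt(-5.5,47))
E
```

```text
time: 5.02
tool_pos: [0.4724, 0.2573, 0.1885]
tool_rot: [0.016, 0.914, -0.044, 0.402]
contact_force: [-0.3, 0.3, -0.0]
gripper_width: 1.002
grasp_force: 0.0
t 5.0167 d [-0.0024 -0.0023 -0.0065] rv [-0.3   0.54 -0.19] j [ 0.64 -0.53  2.29 -0.72  0.83  2.65]
t 5.0167 d [ 0.0846 -0.0108 -0.0885] rv [-0.3   0.54 -0.19] j [ 0.64 -0.53  2.29 -0.72  0.83  2.65]
```

```bash
python3 -m handwheel '[[[0.0106,-0.0013,-0.011,-0.1,0.2,-0.1],[0.0106,-0.0013,-0.011,-0.1,0.2,-0.1],[0.0106,-0.0013,-0.011,-0.1,0.1,0],[0.0106,-0.0013,-0.011,0,0,0],[0.0106,-0.0014,-0.011,0,0,0],[0.0106,-0.0014,-0.011,0,0,0],[0.0106,-0.0014,-0.011,0,0,0],[0.0106,-0.0014,-0.011,0,0,0],[0,0,0,0,0,0],[0,0,0,0,0,0]]]' 1
python3 - <<'E'
from h import *
delta([.557,.2465,.1],tgt(-5.5,47))
im,d=grab_frame("top");a=cv2.resize(im[130:280,100:300],(800,600));b=cv2.resize(grab_frame("scene")[0][60:210,180:380],(800,600));cv2.imwrite("pics/c.png",cv2.resize(np.vstack([a,b]),(600,600) if 0 else (400,600)))
E
```

```text
time: 5.85
tool_pos: [0.5576, 0.2446, 0.0984]
tool_rot: [0.021, 0.916, -0.045, 0.397]
contact_force: [-0.1, -0.0, -0.4]
gripper_width: 0.997
grasp_force: 0.0
t 5.85 d [-0.0006  0.0019  0.0016] rv [ 0.12 -0.1   0.22] j [ 0.5  -0.2   2.22 -0.86  0.58  2.77]
```

View pics/c.png

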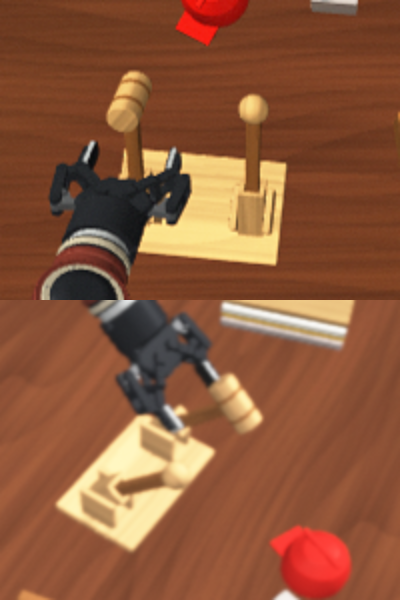

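The fingers straddle the handle, at (88,150) and (173,155) in the upper crop, so I'm closing.

```bash
python3 -m handwheel '[[[0,0.001,0.0,0,0,0],[0,0,0,0,0,0],[0,0,0,0,0,0],[0,0,0,0,0,0],[0,0,0,0,0,0],[0,0,0,0,0,0],[0,0,0,0,0,0],[0,0,0,0,0,0],[0,0,0,0,0,0],[0,0,0,0,0,0]]]' 0
python3 -m handwheel '[[[0.0034,-0.0003,0.0037,0,0,0],[0.0034,-0.0003,0.0037,0,0,0],[0.0034,-0.0003,0.0037,0,0,0],[0.0034,-0.0003,0.0037,0,0,0],[0,0,0,0,0,0]]]'
python3 -c "
from h import *
delta([.557,.2456,.0984],tgt(-5.5,47))"
```

```text
time: 6.78
tool_pos: [0.5569, 0.247, 0.0976]
tool_rot: [0.02, 0.916, -0.045, 0.397]
contact_force: [-4.2, 3.4, 2.0]
gripper_width: 0.16
grasp_force: 58.9
time: 7.2
tool_pos: [0.5576, 0.2463, 0.0965]
tool_rot: [0.019, 0.922, -0.045, 0.385]
contact_force: [-54.9, 21.3, 0.8]
gripper_width: 0.163
grasp_force: 63.5
t 7.2 d [-0.0006 -0.0007  0.0019] rv [-0.11 -1.65  0.17] j [ 0.49 -0.2   2.21 -0.8   0.59  2.72]
```

```bash
python3 - <<'E'
from h import *
a=cv2.resize(grab_frame("top")[0][155:255,130:250],(480,400),interpolation=cv2.INTER_CUBIC);b=cv2.resize(grab_frame("scene")[0][70:195,200:320],(384,400),interpolation=cv2.INTER_CUBIC);cv2.imwrite("pics/d.png",cv2.resize(np.hstack([a,b]),(800,370)))
s=state();print(s["contact_force"],s["ft_torque"],s["joint_efforts"],s["tool_pos"])
E
```

```text
[-55.16711062  20.67981611  -0.06525376] [2.83994217 6.72290535 1.59875356] [-24.29216981 -29.56178963 -54.25288081  -7.92737514  -1.49880063
  -0.46622928] [0.55754853 0.24635333 0.09656652]
```

View pics/d.png

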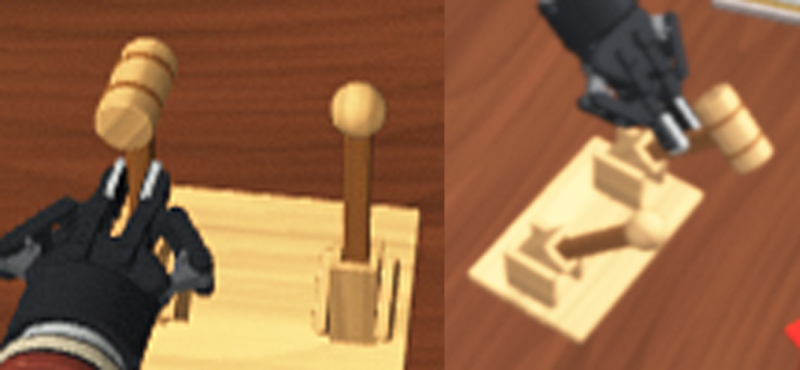

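```bash
cat > fk.py <<'E'
from h import *
from scipy.optimize import least_squares
def fk(q,L):
    h,a1,L1,e,L2,L3=L
    y=lambda a:R.from_euler("y",a);z=lambda a:R.from_euler("z",a)
    r=z(q[0]);p=np.array([0,0,h])+r.apply([a1,0,0])
    r=r*y(q[1]);p=p+r.apply([0,0,L1]);r=r*y(q[2]);p=p+r.apply([e,0,L2])
    r=r*z(q[3])*y(q[4])*z(q[5]);return p+r.apply([0,0,L3]),r
D=[([-1.26700187,.0526743,1.61287613,0,1.47604537,-.1190236],[.2564294,-.56994853,.20643378]),
([-.23,-.55,1.92,0,1.76,.92],[.4023,-.0187,.3207]),([.5,-.59,2.31,-.49,.87,2.31],[.4709,.2151,.1797]),
([.64,-.53,2.29,-.72,.83,2.65],[.4724,.2573,.1885]),([.5,-.2,2.22,-.86,.58,2.77],[.5576,.2446,.0984])]
s=state();D.append((s["joint_pos"],s["tool_pos"]))
f=lambda L:np.concatenate([(fk(q,L)[0]-p)*(10 if i in(0,5) else 1) for i,(q,p) in enumerate(D)])
res=least_squares(f,[.3,0,.4,0,.4,.25]);L=res.x
if __name__=="__main__":
    print(L.round(4),f(L).round(4))
    for q,p in(D[0],D[4],D[5]):
        x=fk(q,L)[1].as_quat();print(x.round(3))
    print(s["tool_rot"],s["joint_pos"])
E
python3 fk.py
```

```text
[-0.0058  0.1927  0.2921 -0.0798  0.4065  0.1194] [-0.7088 -0.2191  0.0104  0.0103 -0.0779 -0.0376 -0.0044 -0.0092 -0.0154
 -0.0159  0.0102 -0.0206 -0.0012  0.0028 -0.0044  0.0044 -0.0048 -0.0026]
[ 0.543  0.84   0.    -0.   ]
[0.678 0.619 0.263 0.297]
[0.683 0.62  0.259 0.286]
[ 0.01962767  0.92150512 -0.0450826   0.38524099] [ 0.4929778  -0.19683943  2.20650368 -0.80154867  0.58653568  2.72108077]
```

```bash
python3 - <<'E'
s=open('fk.py').read()
s=s.replace("h,a1,L1,e,L2,L3=L","h,a1,L1,e,L2,L3,b,c,g=L").replace("r.apply([a1,0,0])","r.apply([a1,b,0])").replace("r=r*z(q[3])*y(q[4])*z(q[5]);return p+r.apply([0,0,L3]),r","r=r*z(q[3]);p=p+r.apply([0,c,0]);r=r*y(q[4]);p=p+r.apply([g,0,L3]);return p,r*z(q[5]-OFF)")
s=s.replace("def fk","OFF=np.pi/2\ndef fk").replace(".4,.25]",".4,.25,.07,0,0]")
open('fk.py','w').write(s)
E
python3 fk.py
```

```text
[ 0.2361 -0.0006  0.4279  0.0878  0.5952  0.3132  0.0574  0.0168 -0.0145] [-0.0002 -0.0001  0.0001 -0.0013  0.001  -0.0002 -0.0007  0.0007 -0.0036
  0.0027  0.0017  0.0025 -0.0016 -0.0008 -0.0029 -0.      0.      0.0003]
[-0.21   0.978  0.    -0.   ]
[ 0.042  0.917 -0.024  0.396]
[ 0.045  0.922 -0.02   0.385]
[ 0.01962767  0.92150512 -0.0450826   0.38524099] [ 0.4929778  -0.19683943  2.20650368 -0.80154867  0.58653568  2.72108077]
```

```bash
sed -i 's/OFF=np.pi\/2/OFF=-np.pi\/2/' fk.py; cat > ik.py <<'E'
from fk import *
lo=np.array([-3.01,-1.01,.06,-1.02,.09,-3.14]);hi=np.array([3.01,2.22,2.58,4.17,2.62,3.14])
def ik(p,Rt,q0,lim=True):
    g=lambda q:np.concatenate([(fk(q,L)[0]-p)*5,(Rt*fk(q,L)[1].inv()).as_rotvec()])
    r=least_squares(g,np.clip(q0,lo+.001,hi-.001) if lim else q0,bounds=(lo,hi) if lim else (-np.inf,np.inf));return r.x,np.abs(r.fun).max()
if __name__=="__main__":
    q=D[5][0];d=np.array([.679,-.065,.731]);Rt=tgt(-5.5,47)
    for lab,yaw,pit in(("47",-5.5,47),):
        q=D[5][0]
        for t in np.arange(0,.081,.01):
            q,e=ik(np.array([.557,.246,.098])+d*t,tgt(yaw,pit),q,False);print(t,q.round(2),round(e,4))
E
python3 ik.py
```

```text
0.0 [ 0.5  -0.2   2.22 -0.86  0.57  2.78] 0.0
0.01 [ 0.49 -0.2   2.21 -0.84  0.58  2.75] 0.0
0.02 [ 0.48 -0.2   2.19 -0.82  0.58  2.72] 0.0
0.03 [ 0.47 -0.2   2.18 -0.8   0.58  2.69] 0.0
0.04 [ 0.46 -0.2   2.16 -0.78  0.59  2.66] 0.0
0.05 [ 0.46 -0.2   2.15 -0.76  0.59  2.64] 0.0
0.06 [ 0.45 -0.19  2.13 -0.74  0.59  2.61] 0.0
0.07 [ 0.44 -0.19  2.12 -0.72  0.6   2.59] 0.0
0.08 [ 0.43 -0.19  2.1  -0.71  0.6   2.56] 0.0
```

```bash
cat > pull.py <<'E'
from ik import *
q=state()["joint_pos"]
def J(q):
    M=np.zeros((6,6));p0,r0=fk(q,L)
    for i in range(6):
        e=np.zeros(6);e[i]=1e-5;p,r=fk(q+e,L);M[:3,i]=(p-p0)/1e-5;M[3:,i]=(r*r0.inv()).as_rotvec()/1e-5
    return M
F=np.r_[-state()["contact_force"],0,0,0]
d=np.array([.679,-.065,.731])
p0=np.array([.557,.246,.0976])
qc,_=ik(p0+4*np.array([.0034,-.0003,.0037]),tgt(-5.5,47),q,False)
print("err",(qc-q).round(4),"JtF",(J(q).T@F).round(1))
qh,_=ik(p0,tgt(-5.5,47),q,False)
for K in([2000,2000,2000,400,400,400],[2000]*3+[1000]*3):
    w=J(qh).T@np.r_[40*d,0,0,0];p,r=fk(qh+w/np.array(K),L)
    print("40N pull cmd shift from p0",(p-p0).round(4),"rv",np.degrees((r*tgt(-5.5,47).inv()).as_rotvec()).round(2))
E
python3 pull.py
```

```text
err [-0.0113 -0.0048 -0.0149 -0.0172 -0.0079 -0.0019] JtF [-25.1  -5.5 -21.7  -7.2  -0.2   0. ]
40N pull cmd shift from p0 [0.0124 0.0047 0.0204] rv [ 0.46 -1.97  0.55]
40N pull cmd shift from p0 [0.0111 0.0035 0.0189] rv [ 0.63 -1.6   0.08]
```

```bash
python3 -m handwheel '[[[0,0.002,0.002,0.15,-0.7,0.2],[0,0.002,0.002,0.15,-0.7,0.2],[-0.001,0.002,0.002,0.15,-0.6,0.15],[0,0,0,0,0,0]]]'
python3 -c "
from h import *
delta([.557,.2456,.0984],tgt(-5.5,47));print(state()['ft_torque'])"
```

```text
time: 7.63
tool_pos: [0.5681, 0.2501, 0.1161]
tool_rot: [0.016, 0.91, -0.041, 0.412]
contact_force: [-0.7, -1.7, -2.4]
gripper_width: 0.167
grasp_force: 58.6
t 7.6333 d [-0.0111 -0.0045 -0.0177] rv [-0.09  1.7  -0.42] j [ 0.5  -0.21  2.2  -0.88  0.57  2.78]
[-0.38301794  0.76674613 -0.17468282]
```

```bash
python3 -m handwheel '[[[0.0034,-0.001,0.0036,0,0.2,-0.1],[0.0034,-0.001,0.0036,0,0.2,-0.1],[0,0,0,0,0,0]]]'
python3 - <<'E'
from h import *
delta([.557,.2456,.0984],tgt(-5.5,47))
a=cv2.resize(grab_frame("top")[0][140:240,130:250],(480,400),interpolation=cv2.INTER_CUBIC);b=cv2.resize(grab_frame("scene")[0][50:175,210:330],(384,400),interpolation=cv2.INTER_CUBIC);cv2.imwrite("pics/e.png",cv2.resize(np.hstack([a,b]),(800,370)))
E
```

```text
time: 7.88
tool_pos: [0.5785, 0.2486, 0.1282]
tool_rot: [0.015, 0.91, -0.044, 0.411]
contact_force: [0.6, -2.8, 1.1]
gripper_width: 0.164
grasp_force: 58.7
t 7.8833 d [-0.0215 -0.003  -0.0298] rv [-0.33  1.63 -0.11] j [ 0.48 -0.21  2.18 -0.84  0.58  2.73]
```

View pics/e.png

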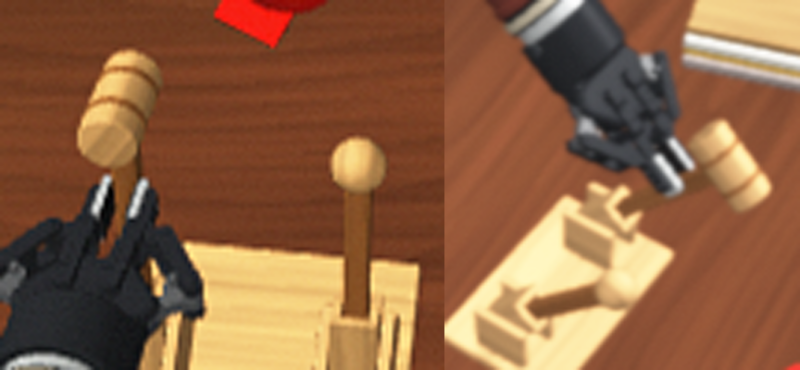

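The mallet is sliding out with the grip, its head at (120,110) in the left crop. I'll keep drawing along the axis.

```bash
python3 -m handwheel '[[[0.0037,-0.0005,0.004,0,0.2,0],[0.0037,-0.0005,0.004,0,0.2,0],[0.0037,-0.0005,0.004,0,0.2,0],[0.0037,-0.0005,0.004,0,0,0],[0,0,0,0,0,0]]]'

```

```text
time: 8.4
tool_pos: [0.5924, 0.2471, 0.1431]
tool_rot: [0.015, 0.913, -0.044, 0.406]
contact_force: [0.6, -2.6, 0.9]
gripper_width: 0.161
grasp_force: 58.7
```

```bash
python3 -m handwheel '[[[0.004,-0.0005,0.0045,0,0,0],[0.004,-0.0005,0.0045,0,0,0],[0.004,-0.0005,0.0045,0,0,0],[0.005,-0.0005,0.006,0,0,0],[0,0,0,0,0,0]]]'

```

```text
time: 8.82
tool_pos: [0.61, 0.2457, 0.1639]
tool_rot: [0.014, 0.912, -0.044, 0.407]
contact_force: [0.3, -1.0, 0.1]
gripper_width: 0.163
grasp_force: 58.7
```

```bash
python3 -m handwheel '[[[0.007,0,0.02,0,0,0],[0,0,0.035,0,0,0],[0,0,0.035,0,0,0],[0,0,0.035,0,0,0],[0,0,0.03,0,0,0],[0,0,0,0,0,0]]]'
python3 -c "
from h import *
delta([.461,-.118,.30],tgt(-5.5,0))"

```

```text
time: 9.32
tool_pos: [0.6179, 0.2466, 0.3281]
tool_rot: [0.012, 0.91, -0.044, 0.412]
contact_force: [0.2, 0.1, 0.9]
gripper_width: 0.161
grasp_force: 58.7
t 9.3167 d [-0.1569 -0.3646 -0.0281] rv [ 3.76 48.51  0.08] j [ 0.44 -0.34  1.94 -0.52  0.84  2.32]
```

```bash
python3 -m handwheel '[[[-0.01,-0.02,0,0.38,4.85,0],[-0.013,-0.025,0,0.38,4.85,0],[-0.013,-0.03,0,0.38,4.85,0],[-0.013,-0.03,0,0.38,4.85,0],[-0.013,-0.03,0,0.38,4.85,0],[-0.013,-0.03,0,0.38,4.85,0],[-0.013,-0.03,0,0.38,4.85,0],[-0.013,-0.03,0,0.38,4.85,0],[-0.013,-0.03,0,0.38,4.85,0],[-0.013,-0.03,0,0.38,4.85,0],[-0.013,-0.03,0,0,0,0],[-0.013,-0.03,-0.01,0,0,0],[0,-0.02,-0.01,0,0,0],[0,0,0,0,0,0],[0,0,0,0,0,0]]]'
cat > m.py <<'E'
from h import *
s=state();q=s["tool_rot"];Rc=R.from_quat([q[1],q[2],q[3],q[0]])
delta([.461,-.118,.30],tgt(-5.5,0))
P={}
for c in("scene","top"):
    im,d=grab_frame(c);cv2.imwrite(f"pics/m_{c}_{s['time']:.1f}.png",im)
    w=world(c,d);k=w[(w[:,2]>.105)&(w[:,2]<.116)&(abs(w[:,0]-.526)<.03)&(abs(w[:,1]+.124)<.03)];print(c,"peg",len(k),k.mean(0).round(4))
    P[c]=[r["position"] for r in pinpoint(c,"mallet_head")[:1]]
    for r in masks_of(c,"mallet")[:1]:
        p=world(c,d,r["region"]);p=p[p[:,2]>.14];l=(p-s["tool_pos"])@Rc.as_matrix()  # tool frame
        print(c,"mallet",round(r["conf"],2),len(p),"tool-frame lo/hi",np.percentile(l,2,axis=0).round(4),np.percentile(l,98,axis=0).round(4))
        np.save(f"cl_{c}.npy",p)
        ph=p
        for lo in np.arange(-.12,.10,.015):
            m=(l[:,0]>=lo)&(l[:,0]<lo+.015)
            if m.sum()>3: print("  x%.3f"%lo,m.sum(),l[m].mean(0).round(4),l[m].min(0).round(4),l[m].max(0).round(4))
if P["scene"] and P["top"]: t=tri(P["scene"][0],P["top"][0]);print("head tri",t.round(4),"tool",Rc.inv().apply(t-s["tool_pos"]).round(4),P)
E
python3 m.py
```

```text
time: 10.57
tool_pos: [0.4617, -0.1205, 0.2948]
tool_rot: [0.002, 0.999, -0.048, -0.008]
contact_force: [0.5, 0.3, -0.9]
gripper_width: 0.163
grasp_force: 58.7
t 10.5667 d [-0.0007  0.0025  0.0052] rv [ 0.22 -0.92 -0.05] j [-0.41 -0.33  1.82 -0.01  1.67  1.26]
scene peg 78 [ 0.5282 -0.1245  0.111 ]
scene mallet 0.8 1055 tool-frame lo/hi [-0.1043 -0.012  -0.0613] [0.0821 0.0187 0.0025]
  x-0.120 18 [-1.073e-01  1.000e-04 -3.030e-02] [-0.11   -0.0086 -0.0344] [-0.1051  0.0062 -0.0203]
  x-0.105 67 [-0.0975  0.0005 -0.0305] [-0.1049 -0.009  -0.0345] [-0.09    0.0064 -0.0221]
  x-0.090 54 [-0.0835  0.0015 -0.0307] [-0.0898 -0.008  -0.0339] [-0.0753  0.0065 -0.0188]
  x-0.060 25 [-0.0507 -0.0006 -0.0321] [-0.0575 -0.006  -0.0336] [-0.0456  0.0058 -0.0299]
  x-0.045 11 [-0.0417  0.0025 -0.0331] [-0.0448 -0.0017 -0.035 ] [-0.0375  0.006  -0.032 ]
  x0.000 47 [ 0.0096 -0.0004 -0.0337] [ 0.0005 -0.0079 -0.11  ] [ 0.0149  0.0393 -0.0191]
  x0.015 79 [ 0.0226  0.0024 -0.0308] [ 0.0151 -0.0074 -0.0351] [ 0.0296  0.0086 -0.0187]
  x0.030 48 [ 0.0355  0.0049 -0.0302] [ 0.03   -0.0056 -0.035 ] [ 0.
[... 256 characters left out ...]
.0622] [0.0837 0.0154 0.0092]
top peg 9 [ 0.5226 -0.1151  0.1103]
top mallet 0.96 415 tool-frame lo/hi [-0.0975 -0.0102 -0.0369] [-0.022   0.0055 -0.0237]
  x-0.105 50 [-0.0946 -0.004  -0.0424] [-0.1008 -0.0432 -0.2644] [-0.09    0.0054 -0.0287]
  x-0.090 81 [-0.0826 -0.0029 -0.0328] [-0.0899 -0.0104 -0.0374] [-0.0756  0.0056 -0.0225]
  x-0.075 79 [-0.0677 -0.0031 -0.0331] [-0.075  -0.0101 -0.0384] [-0.0601  0.0064 -0.0187]
  x-0.060 84 [-0.0524 -0.0025 -0.0328] [-0.0599 -0.0099 -0.0381] [-0.045   0.0061 -0.0213]
  x-0.045 74 [-0.0375 -0.0024 -0.0336] [-0.0449 -0.0097 -0.037 ] [-0.0302  0.0065 -0.0223]
  x-0.030 47 [-0.0251 -0.0042 -0.0328] [-0.0294 -0.0095 -0.0373] [-0.0166  0.006  -0.0217]
```

```bash
python3 -m handwheel '[[[0,0.002,-0.01,0.05,-0.25,0],[0.001,0.003,-0.015,0.05,-0.25,0],[0,0,-0.015,0.05,-0.25,0],[0,0,-0.015,0.05,-0.2,0],[0,0,-0.015,0,0,0],[0,0,-0.015,0,0,0],[0,0,-0.01,0,0,0],[0,0,-0.005,0,0,0],[0,0,0,0,0,0],[0,0,0,0,0,0],[0,0,0,0,0,0]]]'
cat > cyl.py <<'E'
from h import *
s=state();q=s["tool_rot"];Rc=R.from_quat([q[1],q[2],q[3],q[0]])
delta(s["tool_pos"],tgt(-5.5,0))
pts=[];tops=[];hs=[];pk=[]
for i in range(4):
    im,d=grab_frame("scene")
    w=world("scene",d);k=w[(w[:,2]>.109)&(w[:,2]<.117)&(abs(w[:,0]-.526)<.02)&(abs(w[:,1]+.124)<.02)];pk.append(k)
    for r in masks_of("scene","mallet")[:1]:
        m=cv2.erode(r["region"].astype(np.uint8),np.ones((3,3)))>0
        p=world("scene",d,m);l=(p-s["tool_pos"])@Rc.as_matrix()
        g=(l[:,0]>.045)&(l[:,0]<.09)&(abs(l[:,1])<.03)
        pts.append(p[g&(l[:,2]>-.056)&(l[:,2]<.005)]);tops.append(p[g&(l[:,2]<-.058)])
        hs.append(p[(l[:,0]<.04)&(abs(l[:,1])<.012)&(l[:,2]<-.029)&(l[:,2]>-.04)])
k=np.vstack(pk);print("peg",len(k),k.mean(0).round(4),((k.min(0)+k.max(0))/2).round(4))
p=np.vstack(pts);z0=s["tool_pos"][2]+.0265
def f(v):
    a=np.array([v[2],v[3],1]);a/=np.linalg.norm(a);e=p-[v[0],v[1],z0];return np.linalg.norm(np.cross(e,a),axis=1)-.018
r=least_squares(f,[*(s["tool_pos"][:2]+[.065,-.006]),0,0],loss="soft_l1",f_scale=.002) if 0 else __import__("scipy.optimize").optimize.least_squares(f,[*(s["tool_pos"][:2]+[.065,-.006]),0,0],loss="soft_l1",f_scale=.002)
print("head",len(p),r.x[:2].round(4),"tilt deg x,y",np.degrees(r.x[2:]).round(2),"rms",np.sqrt(np.mean(r.fun**2)).round(4))
t=np.vstack(tops);print("top face",len(t),np.median(t,0).round(4))
A=np.c_[t[:,:2]-t[:,:2].mean(0),np.ones(len(t))];print("face slopes deg",np.degrees(np.linalg.lstsq(A,t[:,2],rcond=None)[0][:2]).round(2))
h=np.vstack(hs);u=h[:,:2]@[.995,-.096];c=np.polyfit(u-u.mean(),h[:,2],1);print("handle top slope deg",np.degrees(c[0]).round(2),"z",c[1].round(4),len(h),u.min(),u.max())
cv2.imwrite(f"pics/z{s['time']:.1f}.png",cv2.resize(im[140:290,120:320],(800,600)))
E
python3 cyl.py; ls -t pics | head -1
```

```text
time: 11.78
tool_pos: [0.4637, -0.1151, 0.1969]
tool_rot: [0.001, 0.999, -0.046, 0.002]
contact_force: [0.0, 0.8, 0.1]
gripper_width: 0.166
grasp_force: 58.8
t 11.7833 d [0. 0. 0.] rv [ 0.1  0.2 -0.2] j [-0.4  -0.31  1.96 -0.    1.49  1.26]
peg 269 [ 0.5276 -0.1238  0.1118] [ 0.5275 -0.1236  0.1123]
head 918 [ 0.5272 -0.1212] tilt deg x,y [-0.47  0.31] rms 0.0007
top face 732 [ 0.5282 -0.1237  0.2569]
face slopes deg [-0.13 -0.06]
handle top slope deg 0.46 z 0.2289 642 0.3658299671469795 0.5121582774412848
z11.8.png
```

```bash
python3 -m handwheel '[[[0,-0.001,-0.006,0,0.1,0],[0,-0.0005,-0.007,0,0.1,0],[0,0,-0.007,0,0,0],[0,0,-0.005,0,0,0],[0,0,0,0,0,0],[0,0,0,0,0,0],[0,0,0,0,0,0],[0,0,0,0,0,0],[0,0,0,0,0,0],[0,0,0,0,0,0]]]'
python3 cyl.py; mv $(ls -t pics/z*|head -1) pics/final.png
```

```text
time: 13.02
tool_pos: [0.4633, -0.1165, 0.1712]
tool_rot: [0.001, 0.999, -0.046, -0.0]
contact_force: [0.2, 0.5, -0.7]
gripper_width: 0.163
grasp_force: 58.8
t 13.0167 d [0. 0. 0.] rv [ 0.08 -0.06 -0.19] j [-0.4  -0.29  1.98 -0.    1.45  1.26]
peg 253 [ 0.5273 -0.1238  0.1117] [ 0.5271 -0.1239  0.1118]
head 903 [ 0.5269 -0.1227] tilt deg x,y [-0.31  0.37] rms 0.0007
top face 690 [ 0.5281 -0.1251  0.231 ]
face slopes deg [ 0.16 -0.34]
handle top slope deg 0.13 z 0.2033 661 0.3663641113135547 0.5121123961822561
```

View pics/final.png

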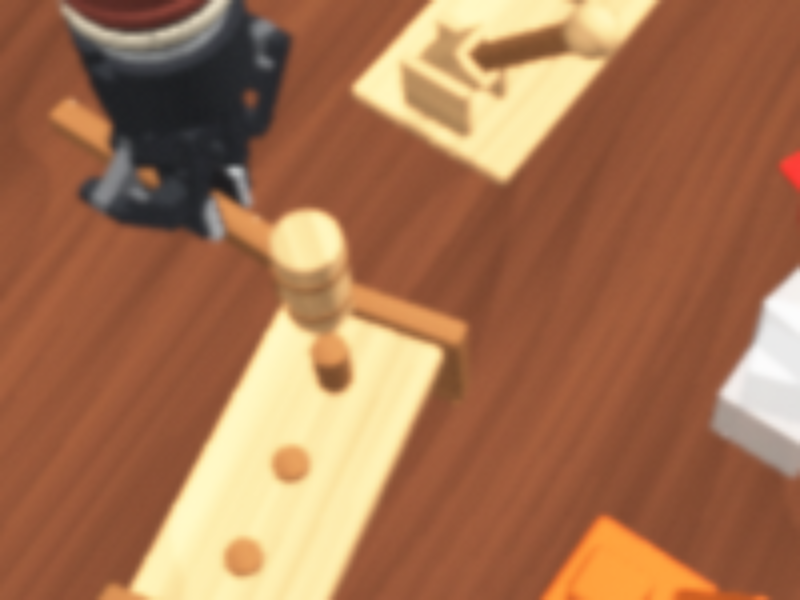

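The head at (310,270) is upright above the standing peg at (331,355). It is centred to within about 1 mm, with a 49 mm gap, and the beater is still in its tube. I'm handing the job in.

```bash
python3 -c "
from plant import *
print(job_done())"
```

```text
the job is handed in; nothing more can be done
None
```

The job is handed in: the mallet is held still and level above the standing peg (the left one as the robot sees it). By the last camera measurement it is centred to within about 1.5 mm, with about 49 mm of air; it jammed briefly while being drawn out (about 59 N at the wrist) but came free, and it touched neither the bench nor the pegs.

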